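# Time the flywheel and lock it with the pin

### The arm

A 7-joint arm with a two-finger parallel gripper is mounted at the origin on the work surface. World frame = base frame: x ahead of the robot, y to its left, z up, the work surface at z = 0. Lengths are in m, angles in rad, forces in N, time in s.
With the tool pointing down it reaches from about 0.425 to 0.925 m from the base axis. Payload 6.8 kg.
Tool frame: the origin (TCP) lies at the very end of the fingers, on their centre line; the grasp point (between the pads) lies 19 mm behind it; z points along the fingers, y is the line along which they close (so a half turn about z gives the same grasp; the last joint's range is limited). The gripper opens to 85 mm and grips with 20 to 120 N. Pads are 22 mm wide; open, the fingers measure 114 mm over their backs; the gripper's body (76 mm by 85 mm) begins 54 mm behind the grasp point. The pads swing forward as they close: fully open they stand 13 mm farther back than shut.
Start: joints at [1.123, 0.477, 0.022, 1.555, -0.011, 1.109, -0.083], TCP at [0.225, -0.636, 0.231] pointing down, gripper open.
Joint ranges: [-2.96, 2.96], [-0.34, 2.1], [-1.41, 1.46], [0.24, 2.44], [-1.37, 4.51], [0.17, 1.92], [-2.96, 2.96]. Speed limits (rad/s): [2.39, 2.39, 3.14, 3.14, 3.14, 3.14, 3.14].

### API

Orientations are given as a unit quaternion [w, x, y, z].
In Python, from station import get_obs, read_camera, hand_in gives the robot as it stands.
- The arm moves only by the tool arm_command, never from a script. Its argument "commands" is one flat list of numbers, 7 for each row, row after row: the shift along the tool's x, y, z in m, then the turn, a rotation vector about the tool's x, y, z in degrees, then the opening, from 0 (shut) to 1 (fully open). In form: [tx, ty, tz, rx, ry, rz, fingers, tx, ty, tz, rx, ry, rz, fingers, ...]. A call has 1 to 8 rows; each row is the pose to reach, as a shift and turn from the pose commanded when the call began, along the tool's axes at that moment; what a row does not reach only later rows make up. A row lasts 1/10 s, in which the tool goes at most 50 mm and 8.59 degrees, less where a joint would pass 70% of its speed; a pose out of reach is approached as far as the arm can. A call with a gripper value outside its range is refused whole. The fingers move at their own pace and stop on an object; "force" is the grip in N (left out, the last holds). Time passes only in rows, so rows that repeat a pose let the fingers close. It gives the time, the measured TCP pose, the force, the opening and the grip force at its end, in the units of the state.
- get_obs(): the state, without advancing time (a new reading comes with each control period).
- read_camera(name): name is "side" or "top" or "wrist"; returns a dict with "img" (400x640x3 uint8, red, green, blue), "camera_matrix" (3x3 intrinsics, pixels), "k1" (the pictures are not rectified: a ray, as slopes to the right and down, at radius r is drawn at 1 + k1 r^2 times it, then the intrinsics apply), "pose" (4x4, takes a point from camera to world coordinates). Camera axes: x right, y down, z forward; pixel columns grow to the right and rows downward; lengths in m; the calibration is good to about 2 mm. A picture is of the moment at which its call begins. There is no depth.
- hand_in(): hands the job in; it is judged then, once.
The state is a dict: "t": time; "q": joint angles; "joint_vel": joint speeds; "joint_torque": joint torques, N m; "eef_pos": TCP position; "tool_rot": TCP orientation; "contact_force": force on the tool from outside, world axes, zero at the start; "torque": the same for the moment, N m; "gripper_width": opening from 0.0 (shut) to 1.0 (fully open); "grasp_force": force on a finger pad.
Only numpy, scipy, OpenCV 4.12 (cv2) and the standard library are available. Lean on these libraries where they do the work, as an engineer would, in place of code of your own. Each camera call takes 0.05 s, during which the arm holds its last target. There are 200 camera calls.

### The job

Turn the engine's flywheel by its blue bar until the yellow sector fills the black window, then put the orange-headed locking pin through the red boss and the flywheel below it until its collar sits fully down on the boss, feeling for the hole with small turns of the wheel if the pin stops short. Leave the wheel locked at yellow with the pin upright, and do not disturb the oil bottle, the wrench or the tray.

Things in the scene. Friction and masses are not known exactly. Their poses are not given: they have to be found in the camera images.
- bar (a point): Centre of the blue bar that turns the flywheel, on its upright axis: bar 70 mm long, 14 wide, 40 tall, this point 20 mm below its top; under it a round hub 36 mm across. x runs along the bar towards the yellow sector. Turns endlessly both ways against about 0.15 N m and stays where left. The flywheel, 200 mm across, has its top face 61 mm below this point.
- mark (a point): Centre of the yellow sector on the flywheel's rim, 92 mm from the axis, 15 mm wide radially and 56 mm along the rim. It starts 86 to 155 degrees counter-clockwise, seen from above, of the window. White, red and blue sectors follow yellow every 90 degrees counter-clockwise.
- window (a point): Centre of the opening, 16 mm radially by 22 mm along the rim, in the fixed black plate over the flywheel's rim; on the plate's top, 92 mm from the axis, 10 mm above the sectors. Yellow fills it when the mark is within about 15 mm of straight below. x points outwards from the axis, y towards the boss's side.
- boss (a point): Mouth of the upright bore, 16 mm in diameter, in the fixed red boss: centre of the bore on the top face, 75 mm from the flywheel's axis, 90 degrees counter-clockwise of the window. The boss is 26 mm thick and 36 mm wide. z is up. The flywheel runs 6 mm below the boss's underside.
- engine: Aluminium engine fixed to the bench; origin on the flywheel's axis at bench height, x towards the window. The flywheel, 14 mm thick, has four 16 mm through holes, 75 mm from the axis, one near each colour. Its colours were painted by hand: with yellow central in the window the hole under the boss (hidden) is off the bore by up to 9 mm (0.12 rad) along the rim, either way, unknown.
- pin_grip (a point): Locking pin, at the middle of its orange head (24 mm across, 45 mm long). Below the head: steel collar 31 mm across, 6 mm thick; shank 14 mm across, 52 mm long, 1 mm chamfer at the foot. z is up along the pin. 103 mm long in all, 130 to 250 g. It starts standing loose in a wooden stand, 70 x 70 x 62 mm, collar on its top; lift it 55 mm to clear.
- pin_collar (a point): Centre of the underside of the pin's collar, 28.5 mm below pin_grip, 52 mm above the foot. It meets the boss point when the pin is home. If the hole is off, the pin stops on the flywheel, collar 20 mm above the boss; let go there, the bore keeps it upright, and it drops home by its own weight when slow turning brings the hole under it.
- oil: Green oil bottle, 64 mm across, 150 mm tall, standing loose; origin at the centre of its underside. It and the pin's stand may swap sides of the engine. To be left alone.
- wrench: Steel wrench lying loose on the bench at the right, seen from the robot. To be left alone.
- tray: Red parts tray, 130 x 90 x 35 mm, loose, at the left, seen from the robot. To be left alone.

How it is judged:
On the way:
1. the yellow sector fills the window, before the pin goes home (horizontal distance between mark and window below 0.0155 m and distance between pin_collar and boss above 0.012 m), for 0.2 s.
At the end, for the whole second after the job is handed in: the yellow mark lies under the window's centre within 15.5 mm, and the pin stands upright (within 0.12 rad) through boss and flywheel, its collar within 3 mm of the boss's top and 4 mm of the bore's centre (horizontal distance between mark and window below 0.0155 m and horizontal distance between pin_collar and boss below 0.004 m and z of pin_collar in the frame of boss below 0.003 m and angle between pin_grip's own z axis and vertical below 0.12 rad); the robot touches nothing.
It fails at once if the oil bottle is knocked over or pushed more than 30 mm (distance of oil from where it was at the start of the episode above 0.03 m or angle between oil's own z axis and vertical above 0.5 rad).
It fails at once if the wrench is pushed more than 30 mm (distance of wrench from where it was at the start of the episode above 0.03 m).
It fails at once if the tray is pushed more than 30 mm (distance of tray from where it was at the start of the episode above 0.03 m).
It also fails if it takes over 72 s, if anything falls off the work surface, if the arm or the gripper's body presses on something with over 40 N, if the wrist force passes 120 N, or if a joint passes its speed limit or range.

## Working session

There is one attempt and no reset: what is moved stays moved. The work goes in short steps, Python scripts to look and compute and a tool call to move; the robot and the scene stay as the last step left them, time stands still between calls to the robot, and variables do not carry over. Pictures are saved under pics/ and viewed, at most 10 in all, crops included, and the job is handed in when it is done.

Besides the shell and the picture viewer there is one more tool, called after ">>>" by a JSON object that holds its "api" and its "payload". arm_command: Moves the arm, as the interface text tells. Its arguments: {"type":"object","properties":{"commands":{"type":"array","items":{"type":"number"}},"force":{"type":"number"}},"required":["commands"]}

```bash
mkdir -p pics; cat > h.py <<'E'
import numpy as np,cv2
from station import get_obs,read_camera,hand_in
from scipy.spatial.transform import Rotation as R
def rays(c,px):
    K=c["camera_matrix"];k=c["k1"]
    d=cv2.undistortPoints(np.float64(px).reshape(-1,1,2),np.array(K,float),np.array([k,0,0,0,0.])).reshape(-1,2)
    P=np.array(c["pose"]);return P[:3,3],np.c_[d,np.ones(len(d))]@P[:3,:3].T
def onz(c,px,z):
    o,d=rays(c,px);return o+d*((z-o[2])/d[:,2])[:,None]
def proj(c,p):
    P=np.linalg.inv(np.array(c["pose"]));q=np.atleast_2d(p)@P[:3,:3].T+P[:3,3];s=q[:,:2]/q[:,2:]
    s=s*(1+c["k1"]*(s**2).sum(1))[:,None];K=np.array(c["camera_matrix"]);return s@K[:2,:2].T+K[:2,2]
def mask(img,lo,hi):
    return cv2.inRange(cv2.cvtColor(img,cv2.COLOR_RGB2HSV),np.array(lo),np.array(hi))
def blobs(m,amin=40):
    n,l,s,c=cv2.connectedComponentsWithStats(m)
    return sorted([(int(s[i,4]),c[i].round(1).tolist(),s[i,:4].tolist()) for i in range(1,n) if s[i,4]>=amin],reverse=True)[:5]
def save(c,n): cv2.imwrite(f"pics/{n}.png",cv2.cvtColor(c["img"],cv2.COLOR_RGB2BGR))
COL=dict(orange=((8,150,120),(17,255,255)),yellow=((22,130,120),(33,255,255)),blue=((100,130,60),(125,255,255)),green=((45,80,40),(85,255,255)),red=((0,150,80),(6,255,255)))
E
python3 - <<'E'
from h import *
for n in("top","side"):
    c=read_camera(n);save(c,n+"0");print(n,np.array(c["pose"]).round(3).tolist(),c["k1"])
    for k,v in COL.items(): print(k,blobs(mask(c["img"],*v)))
o=get_obs();print({k:np.round(v,3).tolist() for k,v in o.items()})
E
```

```text
top [[0.002, -0.988, 0.152, 0.343], [-1.0, -0.003, -0.002, -0.015], [0.002, -0.152, -0.988, 1.595], [0.0, 0.0, 0.0, 1.0]] 0.002366785894014084
orange [(1098, [83.1, 118.2], [67, 93, 33, 51]), (642, [130.3, 112.3], [115, 86, 34, 44]), (389, [230.1, 201.1], [216, 187, 29, 29]), (302, [423.8, 119.0], [414, 110, 21, 19]), (222, [617.8, 385.9], [611, 371, 21, 24])]
yellow [(462, [72.9, 353.4], [57, 332, 34, 42]), (312, [111.3, 351.4], [98, 323, 26, 45])]
blue [(1098, [107.1, 112.0], [91, 87, 34, 51]), (280, [423.7, 120.2], [410, 106, 29, 28]), (89, [317.6, 191.6], [307, 187, 22, 10])]
green [(244, [395.2, 211.2], [386, 201, 21, 20])]
red [(1005, [182.1, 184.0], [166, 164, 34, 41]), (351, [501.2, 139.5], [468, 86, 90, 74]), (246, [289.9, 199.0], [279, 192, 23, 15]), (79, [344.9, 186.7], [340, 179, 10, 17])]
side [[-0.974, -0.131, 0.184, 0.358], [-0.226, 0.551, -0.803, 0.964], [0.004, -0.824, -0.567, 0.773], [0.0, 0.0, 0.0, 1.0]] -0.05542610840382731
orange [(179, [296.4, 276.1], [280, 264, 30, 22]), (40, [292.3, 258.2], [289, 255, 8, 7])]
yellow []
blue [(2952, [91.7, 376.9], [42, 358, 97, 38]), (85, [267.9, 163.9], [257, 157, 23, 11])]
green [(203, [339.8, 167.7], [332, 159, 16, 17])]
red [(1464, [249.2, 330.0], [216, 306, 65, 48]), (177, [294.2, 133.8], [259, 118, 64, 25]), (148, [309.7, 215.7], [304, 209, 12, 14])]
{'t': 0.1, 'q': [1.123, 0.478, 0.022, 1.556, -0.012, 1.109, -0.083], 'joint_vel': [0.001, -0.001, 0.001, -0.002, 0.0, -0.001, -0.0], 'joint_torque': [0.004, -59.776, 1.614, -28.195, 0.013, 0.005, -0.0], 'eef_pos': [0.225, -0.636, 0.23], 'tool_rot': [-0.001, 0.986, 0.169, -0.0], 'contact_force': [0.674, 0.058, 0.123], 'torque': [-0.014, -0.009, -0.033], 'grasp_force': 0.0, 'gripper_width': 1.002}
```

View pics/top0.png

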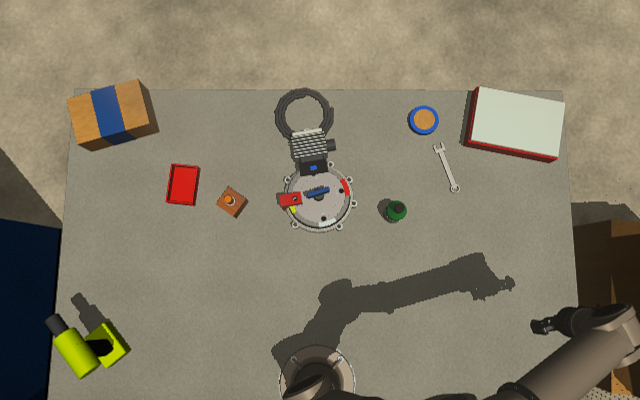

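View pics/side0.png

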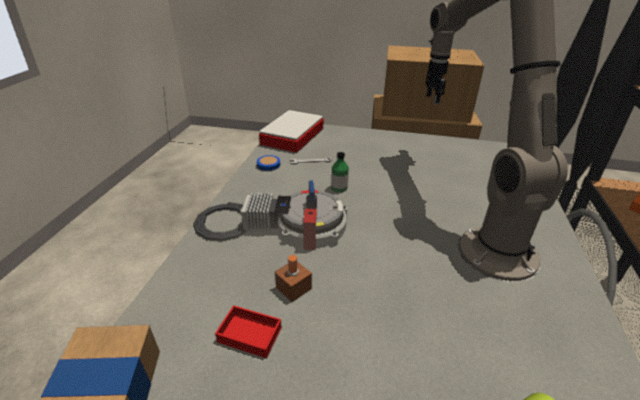

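```bash
python3 - <<'E'
from h import *
ct=read_camera("top");cs=read_camera("side")
def tri(a,b):
    o1,d1=rays(ct,[a]);o2,d2=rays(cs,[b]);A=np.c_[d1[0],-d2[0]];s=np.linalg.lstsq(A,o2-o1,rcond=None)[0]
    p,q=o1+d1[0]*s[0],o2+d2[0]*s[1];return ((p+q)/2).round(3),np.linalg.norm(p-q).round(4)
print("bar",tri((317.6,191.6),(311,187)))
print("pin",tri((230.1,200),(292.3,258)))
for n,c,(x,y,w,h) in(("top",ct,(265,145,100,100)),("side",cs,(260,170,100,100))):
    im=cv2.resize(c["img"][y:y+h,x:x+w],None,fx=5,fy=5,interpolation=cv2.INTER_CUBIC)
    globals()[n]=im
save(dict(img=np.hstack([cv2.resize(top,(400,400)),cv2.resize(side,(400,400))])),"crop0")
c=read_camera("wrist");print(np.array(c["pose"]).round(3).tolist(),c["camera_matrix"],c["k1"])
E
```

```text
bar (array([ 0.589, -0.003,  0.15 ]), np.float64(0.001))
pin (array([0.571, 0.272, 0.104]), np.float64(0.0045))
[[0.335, -0.9, -0.28, 0.296], [-0.942, -0.32, -0.099, -0.612], [-0.001, 0.297, -0.955, 0.373], [0.0, 0.0, 0.0, 1.0]] [[342.73465989   0.         320.61073029]
 [  0.         342.73465989 197.71743779]
 [  0.           0.           1.        ]] 0.014513208111623587
```

View pics/crop0.png

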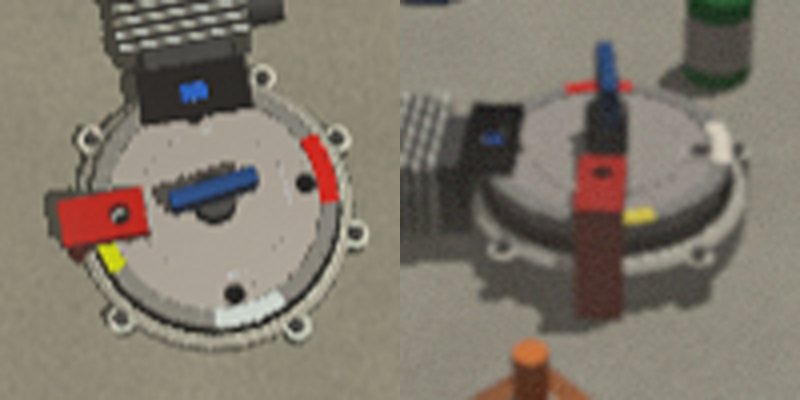

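```bash
cat >> h.py <<'E'
def goal(p,xang):
    """shift in tool axes (mm) and turn about tool z (deg) to reach tcp p with tool x at world angle xang, pointing down"""
    o=get_obs();q=o["tool_rot"];T=R.from_quat([q[1],q[2],q[3],q[0]])
    a=np.radians(xang);x=np.array([np.cos(a),np.sin(a),0]);z=np.array([0,0,-1.]);G=R.from_matrix(np.c_[x,np.cross(z,x),z])
    print("shift",(T.inv().apply(np.array(p)-o["eef_pos"])*1000).round(1),"turn",np.degrees((T.inv()*G).as_rotvec()).round(1),"tcp",np.round(o["eef_pos"],4),"q",np.round(o["q"],2),"t",o["t"])
E
python3 - <<'E'
from h import *
ct=read_camera("top");cs=read_camera("side")
print("bore top@.101",onz(ct,[(295,198.5)],.101),"side",onz(cs,[(310.2,213)],.101))
print("win",onz(ct,[(313.2,168)],.079),"side",onz(cs,[(260+92/4,170+138/4)],.079))
print("bar",onz(ct,[(318.2,192)],.15))
for p in((302,172),(265+234/4,145+293/4),(265+305/4,145+183/4)):print(onz(ct,[p],.069))
goal((0.589,-0.003,0.25),106)
E
```

```text
bore top@.101 [[0.57458365 0.0683627  0.101     ]] side [[0.57570244 0.06554192 0.101     ]]
win [[0.67767579 0.0120064  0.079     ]] side [[0.67871848 0.01125658 0.079     ]]
bar [[ 0.58723843 -0.00492038  0.15      ]]
[[0.66653184 0.04842438 0.069     ]]
[[ 0.51594075 -0.02156824  0.069     ]]
[[ 0.60520487 -0.07859759  0.069     ]]
shift [ 554.3 -475.8  -18.7] turn [ -0.   -0.  -86.5] tcp [ 0.2249 -0.6363  0.2311] q [ 1.12  0.48  0.02  1.56 -0.01  1.11 -0.08] t 0.35
```

>>> {"api": "arm_command", "payload": {"commands": [0.554,-0.476,-0.019,0,0,-86.5,0.5,0.554,-0.476,-0.019,0,0,-86.5,0.5,0.554,-0.476,-0.019,0,0,-86.5,0.5,0.554,-0.476,-0.019,0,0,-86.5,0.5,0.554,-0.476,-0.019,0,0,-86.5,0.5,0.554,-0.476,-0.019,0,0,-86.5,0.5,0.554,-0.476,-0.019,0,0,-86.5,0.5,0.554,-0.476,-0.019,0,0,-86.5,0.5], "force": 40}}

```text
t: 1.15
eef_pos: [0.4248, -0.2879, 0.2421]
tool_rot: [0.0, 0.716, 0.698, -0.0]
contact_force: [2.0, -0.3, -0.4]
gripper_width: 0.499
grasp_force: 0.0
```

```bash
python3 -c "
from h import *
goal((0.589,-0.003,0.25),106)"
```

```text
shift [288.9 157.   -8. ] turn [  0.    0.  -17.4] tcp [ 0.4248 -0.2879  0.2421] q [ 0.8   0.22 -0.38  1.91  0.1   1.03  0.36] t 1.15
```

>>> {"api": "arm_command", "payload": {"commands": [0.281,0.149,-0.008,0,0,-16,0.5,0.281,0.149,-0.008,0,0,-16,0.5,0.281,0.149,-0.008,0,0,-16,0.5,0.281,0.149,-0.008,0,0,-16,0.5,0.281,0.149,-0.008,0,0,-16,0.5,0.281,0.149,-0.008,0,0,-16,0.5,0.281,0.149,-0.008,0,0,-16,0.5,0.281,0.149,-0.008,0,0,-16,0.5]}}

```text
t: 1.95
eef_pos: [0.5828, -0.0091, 0.2499]
tool_rot: [-0.0, 0.612, 0.791, 0.001]
contact_force: [-0.2, -0.7, -0.3]
gripper_width: 0.499
grasp_force: 0.0
```

```bash
python3 - <<'E'
from h import *
goal((0.589,-0.003,0.25),106)
c=read_camera("wrist");save(c,"w1")
for k,v in COL.items(): print(k,blobs(mask(c["img"],*v)))
E
```

```text
shift [ 4.3  7.5 -0.1] turn [ 0.1 -0.1 -1.4] tcp [ 0.5828 -0.0091  0.2499] q [ 0.35  0.36 -0.56  1.73  0.21  1.11 -0.02] t 1.95
orange []
yellow [(454, [302.3, 69.2], [288, 58, 27, 24])]
blue [(1612, [330.3, 190.6], [319, 146, 23, 93]), (307, [425.6, 178.5], [418, 168, 17, 23])]
green [(164, [202.7, 379.5], [199, 368, 8, 29])]
red [(3829, [338.2, 64.6], [313, 20, 53, 94]), (714, [332.9, 256.9], [305, 247, 57, 18])]
```

View pics/w1.png

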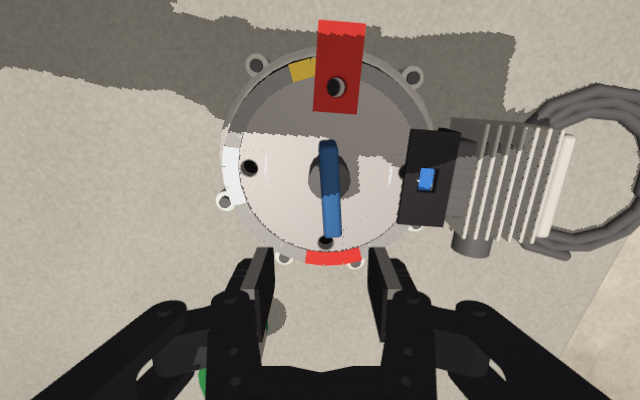

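The wrist view shows the bore at about (336,87), the window at (426,179), the bar ends at (328,143) and (332,236), and holes at (250,167) and (325,242). The yellow sector is half hidden at (302,69).

```bash
python3 - <<'E'
from h import *
c=read_camera("wrist");im=c["img"]
def fit(m,z,n=0):
    cs,_=cv2.findContours(m,0,1);k=max(cs,key=cv2.contourArea).reshape(-1,2);P=onz(c,k,z)[:,:2].astype(np.float32);return cv2.minAreaRect(P*1000)
mb=mask(im,*COL["blue"]);mb[:,400:]=0
print("bar",fit(mb,.15))
cz=np.array([.588,-.004])
mr=mask(im,*COL["red"]);a=mr.copy();a[200:]=0;b=mr.copy();b[:200]=0
print("boss rect",fit(a,.101))
g=cv2.cvtColor(im,cv2.COLOR_RGB2GRAY)
for (x,y),z in(((336,87),.101),((250,167),.069),((325,242),.069)):
    s=(g[y-14:y+15,x-14:x+15]<55).astype(np.uint8)*255
    bl=blobs(s,20);print(bl[:2]); p=[bl[0][1][0]+x-14,bl[0][1][1]+y-14]; P=onz(c,[p],z)[0];v=P[:2]-cz;print(P.round(4),np.linalg.norm(v).round(4),np.degrees(np.arctan2(v[1],v[0])).round(1))
def ang(m,z):
    ys,xs=np.nonzero(m);P=onz(c,np.c_[xs,ys],z)[:,:2]-cz;t=np.degrees(np.arctan2(P[:,1],P[:,0]))%360;r=np.linalg.norm(P,axis=1)
    print(z,"ang",np.percentile(t,[1,50,99]).round(1),"r",np.percentile(r,[1,50,99]).round(4))
ang(b,.069)
y=mask(im,*COL["yellow"]);ang(y,.069)
w=mask(im,(0,0,190),(180,25,255));w[:140]=0;w[212:]=0;w[:,:218]=0;w[:,244:]=0;ang(w,.069)
bw=mask(im,*COL["blue"]);bw[:,:410]=0
P=onz(c,[blobs(bw)[0][1]],.069)[0];print("win",P)
goal((0.589,-0.003,0.25),106)
E
```

```text
bar ((588.3271484375, -3.8950881958007812), (13.40810489654541, 70.15133666992188), 17.97414779663086)
boss rect ((572.4127807617188, 83.85267639160156), (36.28337478637695, 67.50806427001953), 10.474592208862305)
[(266, [15.2, 9.5], [6, 0, 22, 21])]
[0.5739 0.0705 0.101 ] 0.0758 100.7
[(141, [15.6, 10.8], [9, 5, 14, 13])]
[ 0.5153 -0.02    0.069 ] 0.0744 -167.6
[(81, [16.1, 9.4], [10, 5, 13, 9])]
[ 0.6048 -0.0759  0.069 ] 0.0738 -76.9
0.069 ang [271.4 288.5 305.2] r [0.0871 0.0948 0.1021]
0.069 ang [111.9 118.8 125.5] r [0.0857 0.0936 0.1006]
0.069 ang [178.6 197.1 217.4] r [0.0835 0.0953 0.1143]
win [0.68239174 0.01133871 0.069     ]
shift [ 8.8 10.  -0.6] turn [-0.   0.  -1.8] tcp [ 0.5815 -0.0139  0.2495] q [ 0.35  0.36 -0.55  1.73  0.21  1.11 -0.02] t 2.05
```

>>> {"api": "arm_command", "payload": {"commands": [0.007,0.01,0.04,0,0,0,0.5,0.007,0.01,0.08,0,0,0,0.5,0.007,0.01,0.08,0,0,0,0.5,0.007,0.01,0.08,0,0,0,0.5]}}

```text
t: 2.45
eef_pos: [0.5892, -0.006, 0.17]
tool_rot: [-0.0, 0.615, 0.789, -0.001]
contact_force: [-0.4, 0.5, 0.3]
gripper_width: 0.497
grasp_force: 0.0
```

```bash
python3 -c "
from h import *
goal((0.5883,-0.0039,0.115),108)"
```

```text
shift [ 2.3 -0.2 55. ] turn [-0.1  0.  -3.9] tcp [ 0.5892 -0.006   0.17  ] q [ 0.31  0.46 -0.53  1.8   0.27  0.97 -0.09] t 2.45
```

>>> {"api": "arm_command", "payload": {"commands": [0.002,0,0.03,0,0,-3.9,0.5,0.002,0,0.055,0,0,-3.9,0.5,0.002,0,0.055,0,0,-3.9,0.5,0.002,0,0.055,0,0,-3.9,0,0.002,0,0.055,0,0,-3.9,0,0.002,0,0.055,0,0,-3.9,0,0.002,0,0.055,0,0,-3.9,0], "force": 60}}

```text
t: 3.15
eef_pos: [0.5888, -0.0032, 0.1172]
tool_rot: [0.001, 0.587, 0.809, -0.001]
contact_force: [-8.4, -2.5, 10.3]
gripper_width: 0.155
grasp_force: 60.4
```

```bash
python3 -c "
from h import *
goal((0.5883,-0.0039,0.115),108);o=get_obs();print(o['gripper_width'],o['grasp_force'],o['contact_force'])"
```

```text
shift [-0.5 -0.7  2.3] turn [-0.1  0.1  0.1] tcp [ 0.5888 -0.0032  0.1172] q [ 0.3   0.52 -0.52  1.84  0.33  0.87 -0.07] t 3.15
0.1550566777577397 60.38425862789154 [-8.42220765 -2.49409803 10.29675607]
```

>>> {"api": "arm_command", "payload": {"commands": [0,0,0,0,0,4,0,0,0,0,0,0,10,0,0,0,0,0,0,17,0,0,0,0,0,0,24,0,0,0,0,0,0,31,0,0,0,0,0,0,38,0,0,0,0,0,0,44,0,0,0,0,0,0,48,0]}}

```text
t: 3.95
eef_pos: [0.5884, -0.0031, 0.1173]
tool_rot: [0.001, 0.867, 0.499, -0.001]
contact_force: [-8.0, -2.8, 10.5]
gripper_width: 0.153
grasp_force: 60.5
```

>>> {"api": "arm_command", "payload": {"commands": [0,0,0,0,0,4,0,0,0,0,0,0,11,0,0,0,0,0,0,18,0,0,0,0,0,0,25,0,0,0,0,0,0,32,0,0,0,0,0,0,39,0,0,0,0,0,0,44,0,0,0,0,0,0,44,0]}}

```text
t: 4.75
eef_pos: [0.5883, -0.0029, 0.1172]
tool_rot: [0.0, 0.99, 0.139, -0.001]
contact_force: [-9.3, -2.6, 10.5]
gripper_width: 0.155
grasp_force: 60.5
```

```bash
python3 -c "
from h import *
goal((0.5883,-0.0039,0.115),15.7);o=get_obs();print(o['gripper_width'],o['grasp_force'],o['contact_force'],o['torque'])"
```

```text
shift [-0.2  0.9  2.2] turn [0.  0.1 0.2] tcp [ 0.5883 -0.0029  0.1172] q [ 0.01  0.47 -0.14  1.86  0.09  0.82 -1.47] t 4.75
0.15462045829037974 60.52359580993652 [-9.2698348  -2.55818988 10.50222096] [-0.27141061  1.85946568 -0.17194576]
```

>>> {"api": "arm_command", "payload": {"commands": [0,0,0,0,0,0,0.4,0,0,0,0,0,0,0.4,0,0,0,0,0,0,0.4,0,0,-0.03,0,0,0,0.4,0,0,-0.08,0,0,0,0.4,0,0,-0.13,0,0,0,0.4,0,0,-0.13,0,0,0,0.6,0,0,-0.13,0,0,0,0.6]}}

```text
t: 5.55
eef_pos: [0.5903, -0.002, 0.2465]
tool_rot: [0.0, 0.99, 0.14, 0.002]
contact_force: [-0.3, 0.3, -0.6]
gripper_width: 0.6
grasp_force: 0.0
```

```bash
python3 - <<'E'
from h import *
c=read_camera("wrist");save(c,"w2")
o=get_obs();print(o["eef_pos"],o["t"],o["q"].round(2) if hasattr(o["q"],"round") else o["q"])
for k,v in COL.items(): print(k,blobs(mask(c["img"],*v)))
E
```

```text
[ 0.58920083 -0.00217239  0.24476826] 5.6 [ 0.02  0.33 -0.15  1.74  0.06  1.07 -1.44]
orange [(446, [37.6, 82.5], [7, 52, 68, 67]), (181, [9.7, 119.0], [0, 115, 25, 11]), (47, [7.3, 65.7], [1, 59, 14, 14]), (44, [55.1, 133.5], [40, 120, 30, 30])]
yellow [(463, [331.7, 75.1], [319, 65, 27, 21])]
blue [(1689, [321.0, 199.0], [312, 151, 19, 97]), (862, [417.2, 177.9], [405, 149, 23, 59])]
green [(3894, [543.3, 291.2], [504, 258, 80, 69]), (346, [490.5, 244.4], [477, 232, 44, 39])]
red [(3625, [216.2, 172.3], [177, 138, 85, 63]), (711, [320.3, 264.8], [292, 257, 57, 16])]
```

View pics/w2.png

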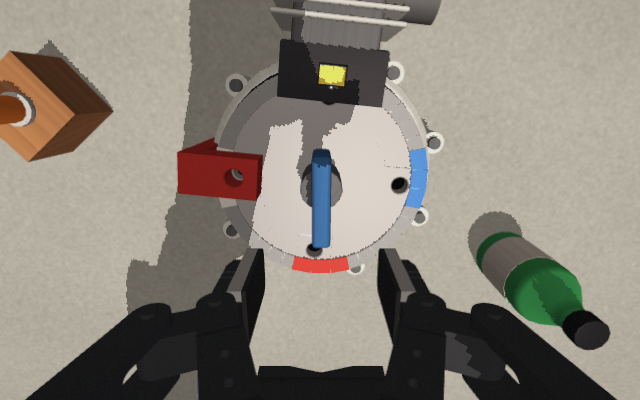

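The window at (332,75) is filled with yellow. The bore is at (237,174), the visible holes are at (399,184) and (315,249), and the pin stand is at the left edge.

```bash
python3 - <<'E'
from h import *
c=read_camera("wrist");im=c["img"]
g=cv2.cvtColor(im,cv2.COLOR_RGB2GRAY);cz=np.array([.5883,-.0039])
for (x,y),z in(((237,174),.101),((399,184),.069),((315,249),.069)):
    s=(g[y-11:y+12,x-11:x+12]<55).astype(np.uint8)*255
    bl=blobs(s,20);p=np.array(bl[0][1])+[x-11,y-11];P=onz(c,[p],z)[0];v=P[:2]-cz;print(bl[0],P.round(4),np.linalg.norm(v).round(4),np.degrees(np.arctan2(v[1],v[0])).round(1))
mb=mask(im,*COL["blue"]);mb[:,400:]=0
k=max(cv2.findContours(mb,0,1)[0],key=cv2.contourArea).reshape(-1,2);print(cv2.minAreaRect((onz(c,k,.15)[:,:2]*1000).astype(np.float32)))
m=mask(im,*COL["red"]);m[210:]=0
k=max(cv2.findContours(m,0,1)[0],key=cv2.contourArea).reshape(-1,2);print(k.min(0),k.max(0));P=onz(c,k,.101)
print("win",onz(c,[blobs(mask(im,*COL["yellow"]))[0][1]],.079))
for n in("top","side"):
    c=read_camera(n);m=mask(c["img"],(5,170,150),(16,255,255))
    x,y=((215,187) if n=="top" else (284,250));w=m[y:y+30,x:x+30]; b=blobs(w,10);b=b[0];p=np.array(b[1])+[x,y];print(n,b,p,onz(c,[p],.113 if n=="top" else .0905))
    cv2.imwrite(f"pics/pin_{n}.png",cv2.resize(cv2.cvtColor(c["img"][y-10:y+40,x-10:x+40],cv2.COLOR_RGB2BGR),(400,400)))
a=np.hstack([cv2.imread("pics/pin_top.png"),cv2.imread("pics/pin_side.png")]);cv2.imwrite("pics/pin.png",a)
E
```

```text
(183, [5.8, 15.3], [0, 4, 18, 19]) [0.5718 0.0715 0.101 ] 0.0772 102.4
(122, [10.8, 9.2], [5, 4, 14, 12]) [ 0.6026 -0.0769  0.069 ] 0.0744 -78.9
(52, [8.9, 9.1], [4, 5, 13, 8]) [ 0.5141 -0.0165  0.069 ] 0.0753 -170.4
((589.2153930664062, -3.2834701538085938), (74.53518676757812, 13.43974494934082), 15.787055969238281)
[177 137] [260 199]
win [[0.67828768 0.01297043 0.079     ]]
top (260, [13.2, 15.7], [2, 2, 24, 26]) [228.2 202.7] [[0.55893742 0.27566584 0.113     ]]
side (32, [8.1, 7.9], [5, 6, 7, 5]) [292.1 257.9] [[0.57841163 0.25758381 0.0905    ]]
```

View pics/pin.png

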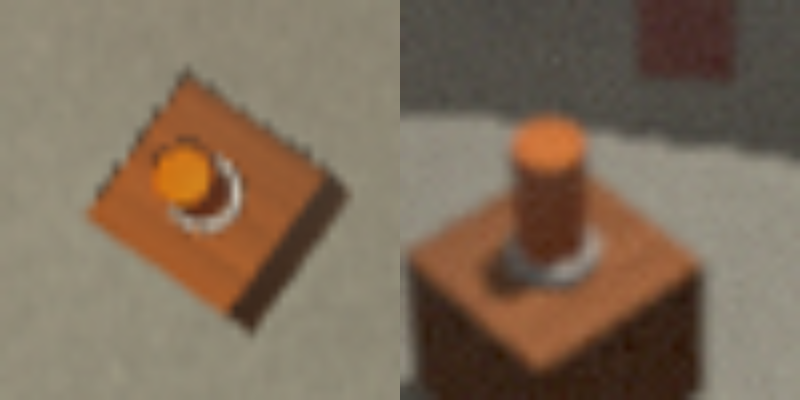

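```bash
python3 - <<'E'
from h import *
ct=read_camera("top");cs=read_camera("side")
print(onz(ct,[(227.75,199)],.113),onz(cs,[(292.75,257.9)],.113))
goal((0.568,0.275,0.23),100)
E
```

```text
[[0.57059821 0.27744423 0.113     ]] [[0.56954883 0.28048277 0.113     ]]
shift [  57.3 -272.    13.4] turn [ -0.1   0.1 -83.9] tcp [ 0.5886 -0.0023  0.2434] q [ 0.02  0.33 -0.15  1.75  0.06  1.07 -1.44] t 5.85
```

>>> {"api": "arm_command", "payload": {"commands": [0.058,-0.274,0.013,0,0,-84,0.8,0.058,-0.274,0.013,0,0,-84,0.8,0.058,-0.274,0.013,0,0,-84,0.8,0.058,-0.274,0.013,0,0,-84,0.8,0.058,-0.274,0.013,0,0,-84,0.8,0.058,-0.274,0.013,0,0,-84,0.8,0.058,-0.274,0.013,0,0,-84,0.8,0.058,-0.274,0.013,0,0,-84,0.8]}}

```text
t: 6.65
eef_pos: [0.5679, 0.2789, 0.2306]
tool_rot: [-0.001, 0.735, 0.678, -0.001]
contact_force: [0.1, -0.1, 0.4]
gripper_width: 0.804
grasp_force: 0.0
```

```bash
python3 - <<'E'
from h import *
goal((0.570,0.278,0.23),100)
E
```

```text
shift [-0.7  2.2  0.6] turn [ -0.1  -0.  -14.6] tcp [0.5679 0.2789 0.2306] q [-0.21  0.45 -0.47  1.64  0.22  1.11 -0.82] t 6.65
```

>>> {"api": "arm_command", "payload": {"commands": [0,0.002,0,0,0,-8,0.8,0,0.002,0,0,0,-13,0.8,0,0.002,0,0,0,-13,0.8,0,0.002,0,0,0,-13,0.8]}}

```text
t: 7.05
eef_pos: [0.5707, 0.2767, 0.2311]
tool_rot: [-0.0, 0.658, 0.753, -0.0]
contact_force: [-0.7, 0.6, 0.1]
gripper_width: 0.802
grasp_force: 0.0
```

```bash
python3 - <<'E'
from h import *
c=read_camera("wrist");save(c,"w3");im=c["img"]
m=mask(im,(4,130,60),(17,255,255));print(blobs(m))
goal((0.570,0.278,0.08),100)
E
```

```text
[(5487, [322.3, 169.5], [271, 116, 104, 106])]
shift [  1.3  -0.4 151.3] turn [-0.   0.  -2.3] tcp [0.5707 0.2768 0.2313] q [-0.17  0.46 -0.51  1.63  0.25  1.12 -0.62] t 7.1
```

View pics/w3.png

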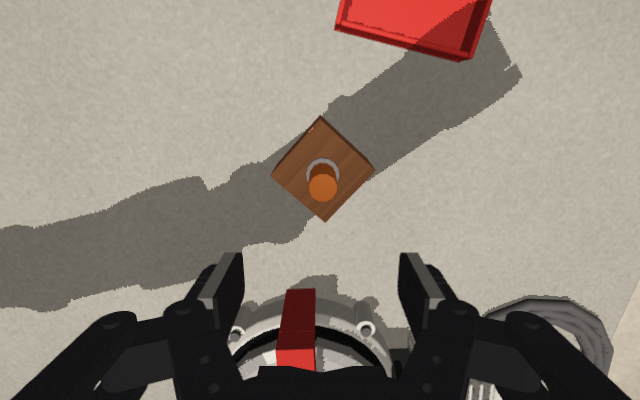

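The pin's head top is centred at about (322.5,187). The stand spans x 271–375, and the tray is clear at the top.

```bash
python3 - <<'E'
from h import *
c=read_camera("wrist")
p=onz(c,[(322.5,187)],.113)[0];print(p)
goal((p[0],p[1],0.082),100)
E
```

```text
[0.57122835 0.27996739 0.113     ]
shift [  3.    1.  149.4] turn [-0.   0.  -2.2] tcp [0.5707 0.2769 0.2314] q [-0.17  0.46 -0.51  1.63  0.25  1.12 -0.62] t 7.15
```

>>> {"api": "arm_command", "payload": {"commands": [0.003,0.001,0.03,0,0,-2.2,0.8,0.003,0.001,0.07,0,0,-2.2,0.8,0.003,0.001,0.11,0,0,-2.2,0.8,0.003,0.001,0.145,0,0,-2.2,0.8,0.003,0.001,0.149,0,0,-2.2,0.8,0.003,0.001,0.149,0,0,-2.2,0.8,0.003,0.001,0.149,0,0,-2.2,0.8]}}

```text
t: 7.85
eef_pos: [0.5726, 0.281, 0.0848]
tool_rot: [0.001, 0.642, 0.766, 0.001]
contact_force: [-0.2, 0.2, -0.6]
gripper_width: 0.803
grasp_force: 0.0
```

```bash
python3 - <<'E'
from h import *
goal((0.5712,0.28,0.082),100)
E
```

```text
shift [-0.8 -1.6  2.8] turn [ 0.2 -0.1  0.1] tcp [0.5726 0.281  0.0848] q [-0.22  0.62 -0.47  1.74  0.36  0.86 -0.67] t 7.85
```

>>> {"api": "arm_command", "payload": {"commands": [-0.001,-0.001,0.001,0,0,0,0.6,-0.001,-0.001,0.001,0,0,0,0.4,-0.001,-0.001,0.001,0,0,0,0,-0.001,-0.001,0.001,0,0,0,0,-0.001,-0.001,0.001,0,0,0,0,-0.001,-0.001,0.001,0,0,0,0,-0.001,-0.001,0.001,0,0,0,0,-0.001,-0.001,0.001,0,0,0,0], "force": 40}}

```text
t: 8.65
eef_pos: [0.5713, 0.2791, 0.0827]
tool_rot: [0.0, 0.642, 0.766, 0.001]
contact_force: [-0.6, -1.1, 6.6]
gripper_width: 0.268
grasp_force: 38.9
```

>>> {"api": "arm_command", "payload": {"commands": [0,0,-0.02,0,0,0,0,0,0,-0.05,0,0,0,0,0,0,-0.09,0,0,0,0,0,0,-0.12,0,0,0,0,0,0,-0.12,0,0,0,0,0,0,-0.12,0,0,0,0]}}

```text
t: 9.25
eef_pos: [0.5704, 0.2786, 0.2015]
tool_rot: [0.0, 0.642, 0.766, -0.0]
contact_force: [0.4, -0.2, -3.1]
gripper_width: 0.27
grasp_force: 40.0
```

```bash
python3 - <<'E'
from h import *
o=get_obs();print(o["gripper_width"],o["grasp_force"],o["contact_force"])
goal((0.5745,0.0695,0.205),100)
c=read_camera("wrist");save(c,"w4")
m=mask(c["img"],(4,130,60),(17,255,255));print(blobs(m))
E
```

```text
0.27033477603524736 40.03156542778015 [ 0.35406914 -0.15109963 -3.05669068]
shift [-206.6  -32.6   -3.4] turn [0.  0.  0.1] tcp [0.5704 0.2786 0.2015] q [-0.18  0.49 -0.52  1.66  0.27  1.06 -0.6 ] t 9.25
[(6282, [322.1, 174.4], [265, 120, 115, 101]), (4727, [320.6, 277.5], [291, 228, 61, 97])]
```

View pics/w4.png

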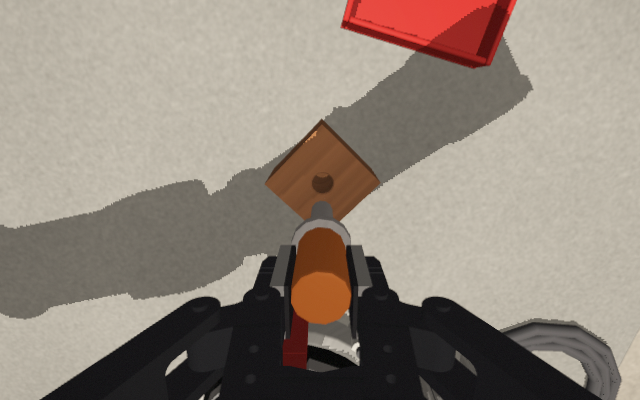

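>>> {"api": "arm_command", "payload": {"commands": [-0.04,-0.007,-0.003,0,0,0,0,-0.09,-0.014,-0.003,0,0,0,0,-0.13,-0.02,-0.003,0,0,0,0,-0.17,-0.026,-0.003,0,0,0,0,-0.2,-0.032,-0.003,0,0,0,0,-0.206,-0.0325,-0.003,0,0,0,0,-0.206,-0.0325,-0.003,0,0,0,0,-0.206,-0.0325,-0.003,0,0,0,0]}}

```text
t: 10.1
eef_pos: [0.5739, 0.0717, 0.2037]
tool_rot: [-0.001, 0.642, 0.767, -0.0]
contact_force: [-0.6, -0.4, -2.0]
gripper_width: 0.27
grasp_force: 39.9
```

```bash
python3 - <<'E'
from h import *
c=read_camera("wrist");im=c["img"]
o=get_obs();t=np.array(o["eef_pos"]);print("tcp",t)
goal((0.5746,0.0696,0.2),100)
print("w4 style head top offset",onz(c,[(321,299)],t[2]+.0303)-t)
a=im[60:260,220:420];save(dict(img=cv2.resize(a,(600,600),interpolation=cv2.INTER_CUBIC)),"w5")
m=mask(im,*COL["red"]);k=max(cv2.findContours(m,0,1)[0],key=cv2.contourArea).reshape(-1,2);print(cv2.minAreaRect((onz(c,k,.101)[:,:2]*1000).astype(np.float32)))
E
```

```text
tcp [0.57407501 0.07226052 0.20399515]
shift [-2.7  0.   4. ] turn [-0.1 -0.1  0.2] tcp [0.5741 0.0723 0.204 ] q [ 0.15  0.39 -0.49  1.79  0.21  1.01 -0.24] t 10.15
w4 style head top offset [[-0.00054695  0.00016582  0.0303    ]]
((571.6747436523438, 86.8647689819336), (36.38435745239258, 76.04124450683594), 10.244686126708984)
```

View pics/w5.png

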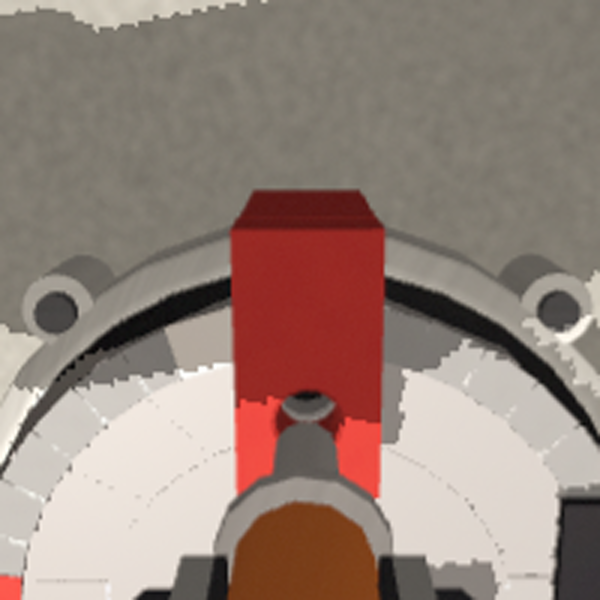

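The crop shows the bore's rim (columns 275–341, far edge at row ~390) just beyond the pin's shank, whose foot is at about (306,432).

```bash
python3 - <<'E'
from h import *
c=read_camera("wrist")
o=get_obs();t=np.array(o["eef_pos"]);print("tcp",t,o["t"])
f=lambda x,y:(220+x/3,60+y/3)
u=np.array([np.cos(np.radians(100.4)),np.sin(np.radians(100.4)),0])
p=onz(c,[f(308,390)],.101)[0];print("bore far",p,"centre",p-.008*u)
e=onz(c,[f(306,425)],t[2]-.0727)[0];print("foot far edge",e-.007*u-t)
print("sides",onz(c,[f(274,430),f(338,430)],t[2]-.0727)-t)
goal((0.5746,0.0696,0.2),100.4)
E
```

```text
tcp [0.57419929 0.07239543 0.20420642] 10.2
bore far [0.57409651 0.0774896  0.101     ] centre [0.57554067 0.06962103 0.101     ]
foot far edge [ 0.00045435 -0.00117849 -0.0727    ]
sides [[-0.00752379  0.00331031 -0.0727    ]
 [ 0.0063204   0.00583002 -0.0727    ]]
shift [-2.8 -0.1  4.2] turn [-0.  -0.1 -0.2] tcp [0.5742 0.0724 0.2042] q [ 0.15  0.39 -0.49  1.79  0.21  1.01 -0.24] t 10.2
```

>>> {"api": "arm_command", "payload": {"commands": [-0.0025,0.0005,0.01,0,0,0,0,-0.0025,0.0005,0.018,0,0,0,0,-0.0025,0.0005,0.023,0,0,0,0,-0.0025,0.0005,0.023,0,0,0,0,-0.0025,0.0005,0.023,0,0,0,0]}}

```text
t: 10.7
eef_pos: [0.5755, 0.0681, 0.1815]
tool_rot: [-0.0, 0.642, 0.767, -0.0]
contact_force: [0.9, 0.3, -2.0]
gripper_width: 0.264
grasp_force: 39.9
```

```bash
python3 - <<'E'
from h import *
goal((0.5750,0.07,0.165),100.4);print(get_obs()["contact_force"])
E
```

```text
shift [ 1.9 -0.2 16.5] turn [-0.  -0.  -0.3] tcp [0.5755 0.0681 0.1815] q [ 0.15  0.42 -0.48  1.81  0.23  0.97 -0.25] t 10.7
[ 0.88295526  0.34701794 -2.03017873]
```

>>> {"api": "arm_command", "payload": {"commands": [0.0018,-0.0002,0,0,0,0,0,0.0018,-0.0002,0.003,0,0,0,0,0.0018,-0.0002,0.006,0,0,0,0,0.0018,-0.0002,0.009,0,0,0,0,0.0018,-0.0002,0.012,0,0,0,0,0.0018,-0.0002,0.014,0,0,0,0,0.0018,-0.0002,0.014,0,0,0,0]}}

```text
t: 11.4
eef_pos: [0.5749, 0.0696, 0.1673]
tool_rot: [-0.0, 0.642, 0.766, -0.0]
contact_force: [0.0, -0.5, -2.8]
gripper_width: 0.271
grasp_force: 39.9
```

```bash
python3 - <<'E'
from h import *
goal((0.5750,0.07,0.165),100.4);o=get_obs();print(o["contact_force"],o["torque"])
E
```

```text
shift [0.3 0.2 2.3] turn [-0.  -0.  -0.3] tcp [0.5749 0.0696 0.1673] q [ 0.15  0.43 -0.48  1.83  0.24  0.94 -0.26] t 11.4
[ 0.01644577 -0.52113019 -2.76425949] [-0.03018665  0.00359872  0.01441518]
```

In the bore with no contact force; on down in small steps.

>>> {"api": "arm_command", "payload": {"commands": [0,0,0.004,0,0,0,0,0,0,0.008,0,0,0,0,0,0,0.012,0,0,0,0,0,0,0.016,0,0,0,0,0,0,0.02,0,0,0,0,0,0,0.023,0,0,0,0,0,0,0.023,0,0,0,0]}}

```text
t: 12.1
eef_pos: [0.5747, 0.0696, 0.1441]
tool_rot: [-0.0, 0.642, 0.766, -0.0]
contact_force: [-0.6, 0.0, -2.0]
gripper_width: 0.269
grasp_force: 39.9
```

>>> {"api": "arm_command", "payload": {"commands": [0,0,0.002,0,0,0,0,0,0,0.004,0,0,0,0,0,0,0.006,0,0,0,0,0,0,0.006,0,0,0,0]}}

```text
t: 12.5
eef_pos: [0.5749, 0.0697, 0.1384]
tool_rot: [-0.0, 0.642, 0.766, -0.0]
contact_force: [0.0, -0.8, -1.7]
gripper_width: 0.265
grasp_force: 39.9
```

>>> {"api": "arm_command", "payload": {"commands": [0,0,0.003,0,0,0,0,0,0,0.006,0,0,0,0,0,0,0.009,0,0,0,0,0,0,0.012,0,0,0,0,0,0,0.014,0,0,0,0,0,0,0.014,0,0,0,0]}}

```text
t: 13.1
eef_pos: [0.5752, 0.0698, 0.1266]
tool_rot: [0.0, 0.642, 0.766, -0.0]
contact_force: [-6.0, -0.9, 15.3]
gripper_width: 0.267
grasp_force: 41.6
```

>>> {"api": "arm_command", "payload": {"commands": [0,0,-0.002,0,0,0,0,0,0,-0.002,0,0,0,0.3,0,0,-0.002,0,0,0,0.5,0,0,-0.002,0,0,0,0.6,0,0,-0.002,0,0,0,0.6,0,0,-0.04,0,0,0,0.6,0,0,-0.08,0,0,0,0.6,0,0,-0.11,0,0,0,0.6]}}

```text
t: 13.9
eef_pos: [0.5755, 0.07, 0.2369]
tool_rot: [0.0, 0.642, 0.767, 0.001]
contact_force: [0.9, 0.4, 0.3]
gripper_width: 0.598
grasp_force: 0.0
```

>>> {"api": "arm_command", "payload": {"commands": [0,0,0,0,0,0,0.6,0,0,0,0,0,0,0.6]}}

```text
t: 14.1
eef_pos: [0.5753, 0.0697, 0.2351]
tool_rot: [0.001, 0.642, 0.766, 0.0]
contact_force: [-0.1, -0.6, -0.1]
gripper_width: 0.602
grasp_force: 0.0
```

```bash
python3 - <<'E'
from h import *
o=get_obs();print(o["eef_pos"],o["contact_force"],o["t"])
w=read_camera("wrist")["img"];s=read_camera("side")["img"]
a=cv2.resize(w[100:300,220:420],(400,400),interpolation=cv2.INTER_CUBIC);b=cv2.resize(s[160:260,260:360],(400,400),interpolation=cv2.INTER_CUBIC)
save(dict(img=np.hstack([a,b])),"w6")
E
```

```text
[0.57532647 0.06969938 0.23511869] [-0.14134181 -0.57657138 -0.08163268] 14.1
```

View pics/w6.png

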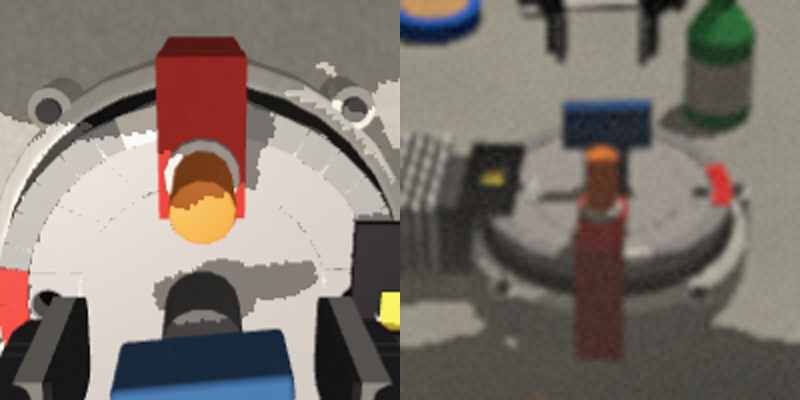

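The collar sits on the boss, the pin is upright, and yellow is in the window. One numeric check of the head's height.

```bash
python3 - <<'E'
from h import *
c=read_camera("side")
for z in (.150,.155,.160,.172):print(z,"pin px",proj(c,[.575,.0697,z]),"bar px",proj(c,[.5885,-.004,z]))
print("seen head top",(260+201/4,160+155/4),"bar top",(260+207/4,160+103/4))
w=read_camera("wrist");print("seen head top wrist",(220+203/2,100+217/2),proj(w,[[.575,.0697,z] for z in(.150,.155,.160,.172)]))
E
```

```text
0.15 pin px [[310.07463466 200.32325094]] bar px [[311.41595081 186.76745161]]
0.155 pin px [[310.07165537 198.90758504]] bar px [[311.41640774 185.39399653]]
0.16 pin px [[310.06866671 197.48467929]] bar px [[311.41687044 184.01394852]]
0.172 pin px [[310.06145566 194.03987317]] bar px [[311.41800489 180.67468557]]
seen head top (310.25, 198.75) bar top (311.75, 185.75)
seen head top wrist (321.5, 208.5) [[322.77844626 204.64264648]
 [322.80501361 206.973503  ]
 [322.83269633 209.40195323]
 [322.904129   215.66710913]]
```

```bash
python3 -c "
from h import *
print(hand_in())"
```

```text
the job is handed in; nothing more can be done
None
```

I turned the flywheel until yellow filled the window, and the pin went down through the boss and flywheel without catching. Pictures and measured heights show its collar down on the boss and the pin upright. I handed the job in at about 14 s, and no verdict came back.

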